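# Feed two preserve tubes into a sloping V-trough

### The arm

A 7-joint arm with a two-finger parallel gripper is mounted at the origin on the work surface. World frame = base frame: x ahead of the robot, y to its left, z up, the work surface at z = 0. Lengths are in m, angles in rad, forces in N, time in s.
With the tool pointing down it reaches from about 0.425 to 0.875 m from the base axis. Payload 4.7 kg.
Tool frame: the origin (TCP) lies midway between the tips of the shut fingers; the grasp point (between the pads) lies 19 mm behind it (ctrl.grip_point_offset is the distance from the TCP to the grasp point, in m); z points along the fingers, y is the line along which they close (so a half turn about z gives the same grasp; the last joint's range is limited). The gripper opens to 87 mm and grips with 3 to 60 N. Pads are 19 mm wide; open, the fingers measure 117 mm over their backs; the gripper's body (75 mm by 190 mm) begins 51 mm behind the grasp point.
Start: joints at [-1.334, 0.321, -0.07, 1.45, 0.023, 1.371, -0.057], TCP at [0.144, 0.634, 0.223] pointing down, gripper open.
Joint ranges: [-2.86, 2.86], [-0.3, 2.09], [-1.38, 1.24], [0.06, 2.45], [-1.56, 4.7], [0.09, 2.05], [-2.69, 2.69]. Speed limits (rad/s): [2.57, 2.57, 3.14, 3.14, 3.14, 3.14, 3.14].

### API

Orientations are given as a rotation vector (axis times angle).
In Python, from bench import ctrl gives the robot as it stands.
- The arm moves only by the tool move_arm, never from a script. Its argument "increments" is text: rows parted by semicolons, each of 7 numbers parted by spaces: the shift along the world's x, y, z in mm, then the turn, a rotation vector about the world's x, y, z in degrees, then the closure in counts, from 0 (fully open) to 255 (shut). A call has exactly 8 rows; each row shifts and turns the commanded pose from where the row before left it; what a row does not reach is not made up. A row lasts 1/12 s, in which the tool goes at most 41.7 mm and 7.16 degrees, less where a joint would pass 70% of its speed; a pose out of reach is approached as far as the arm can. A call with a gripper value outside its range is refused whole. The fingers move at their own pace and stop on an object; "grip_force" is the grip in N (left out, the last holds). Time passes only in rows, so rows that do not move let the fingers close, or fill a call up. It gives the time, the measured TCP pose, the force, the opening and the grip force at its end, in the units of the state.
- ctrl.get_state(): the state, without advancing time (a new reading comes with each control period).
- ctrl.get_image(name): name is "scene" or "top" or "wrist"; returns a dict with "frame" (400x640x3 uint8, red, green, blue), "depth" (400x640 float32, m along the optical axis (not along the pixel's ray), 0 where there is no reading), "fx", "fy", "cx", "cy" (pixels), "k1" (the pictures are not rectified: a ray, as slopes to the right and down, at radius r is drawn at 1 + k1 r^2 times it, then the intrinsics apply), "position" and "orientation" of the camera in the world. Camera axes: x right, y down, z forward; pixel columns grow to the right and rows downward; lengths in m; the calibration is good to about 2 mm. A picture is of the moment at which its call begins.
- ctrl.close_job(): hands the job in; it is judged then, once.
Trained networks look in a picture, given as the dict that the camera call returned (one of the last four; its "shot" number tells which), for a name from the list of things; names that differ only in an ending like _2 or _b are one class to them, and where a whole thing is asked for, a point or a joint stands for the part that bears it (a point fixed in the world has none). Each returns a list of dicts, best first, with "score" (0 to 1); they miss things now and then, are a little off and sometimes report something else, mostly with a low value. They report only what shows in the picture. A call takes as long as a camera call. They do not tell look-alikes from the thing itself.
- ctrl.find_in(target, picture): "centre" ([x, y, z] in m, in world coordinates, good to about 4 mm: the middle of the surface that is visible of it).
- ctrl.silhouettes(target, picture): "region" (400x640 bool, what is visible of it).
The state is a dict: "time": time; "joint_positions": joint angles; "qd": joint speeds; "joint_torque": joint torques, N m; "position": TCP position; "tool_rot": TCP orientation; "ft_force": force on the tool from outside, world axes, zero at the start; "torque": the same for the moment, N m; "grip_width": opening from 0.0 (shut) to 1.0 (fully open); "grip_force": force on a finger pad.
Only numpy, scipy, OpenCV 4.12 (cv2) and the standard library are available. Lean on these libraries where they do the work, as an engineer would, in place of code of your own. Each camera call takes 0.05 s, during which the arm holds its last target. There are 200 camera calls.

### The job

Bring both preserve tubes into line in the sloping steel V-trough for labelling: tip each one in at the trough's open upper end so that it slides down under the wire hoops, the red one first, right down against the blue stop, then the yellow one down against the red. Both must lie along the fold with their white lids uphill; the red tube is standing upside down on its lid, so lay it in the wooden cradle and take it again another way before tipping it in. Do not drop or fling the tubes, and do not shift or knock over the jars, the bowl or the pack of wipes.

Things in the scene. Friction and masses are not known exactly. Their poses are not given: they have to be found in the camera images.
- red_tube: closed cylindrical tube of red preserve, 40 mm diameter, 125 mm long, 0.2 kg (may vary), rigid and smooth-sided, white lid (last 18 mm, same diameter) at one end, clear foot at the other. Origin at its centre (62.5 mm from each end), its z axis from foot to lid. It starts standing upside down, on its lid, on the table.
- yellow_tube: the same tube with yellow preserve; starts standing the right way up, lid on top. Origin at its centre, z axis from foot to lid.
- red_lid (a point): centre of the outer face of the red tube's lid
- yellow_lid (a point): centre of the outer face of the yellow tube's lid
- trough: fixed slick steel trough on blue feet, 90 degree V (friction about 0.13: tubes slide down by themselves), 340 mm along its fold, which climbs 20 degrees along the body's x. Walls 55 mm up the slant, 4 mm thick; their tops lie 39 mm from the fold and 39 mm to each side. Origin on the table under mid-length. The upper end is open: a tube may stick out there.
- trough_stop (a point): low end of the fold, at the uphill face of the blue stop (78 mm wide, 50 high), 35 mm above the table. x runs uphill along the fold, z square away from it, y across. The axis of a tube lying in the trough is at z = 28 mm. Five wire hoops 5 mm thick cross over at x = 45, 95, 145, 195, 245 mm, bar centre at z = 62 mm, legs 82 mm apart. Open above from x = 250 to 340 mm.
- trough_mouth (a point): upper, open end of the fold, at x = 340 mm from trough_stop, 151 mm above the table; tubes go in here
- cradle: fixed wooden laying-down cradle: a level, shallow 120 degree V, 120 mm long along its x axis, about 46 mm wide. Origin on the table under its middle; the fold is 20 mm and the tops of its walls 31 mm above the table, the axis of a tube lying in it 43 mm; both ends are open.
- jar_near: loose glass clip jar with orange preserve, 90 mm across, 120 mm tall, origin at centre of underside; leave alone
- jar_far: another such jar, 90 mm across, 120 mm tall, origin at centre of underside; leave alone
- bowl: loose white bowl holding citrus halves, 124 mm across at the rim, 50 mm tall, origin at centre of underside; leave alone
- wipes: white pack of wipes, 110 mm (its x) by 190 mm (its y) by 53 mm tall, origin at centre of underside; leave alone
Not all that is in view belongs to the job. What is shaped like the red_tube but turquoise is not meant.

How it is judged:
On the way, in this order (a step that is already met when the one before it is completed fails the run):
1. the red tube has been laid in the wooden cradle and let go (horizontal distance between red_tube and cradle below 0.06 m and angle between red_tube's own z axis and vertical between 1.35 and 1.79 rad and height (world z) of red_tube below 0.053 m and contact force between red_tube and the fingers below 0.1 N), for 0.15 s.
2. the red tube lies in the trough against the blue stop, lid uphill (x of red_tube in the frame of trough_stop between 0.056 and 0.071 m and y of red_tube in the frame of trough_stop between -0.007 and 0.007 m and z of red_tube in the frame of trough_stop between 0.022 and 0.035 m and angle between the z axis of red_tube and the x axis of trough_stop, either way round below 0.12 rad and x of red_lid in the frame of trough_stop above 0.071 m and linear speed of red_tube below 0.02 m/s), for 0.2 s.
3. the yellow tube lies in line behind it, lid uphill (x of yellow_tube in the frame of trough_stop between 0.179 and 0.199 m and y of yellow_tube in the frame of trough_stop between -0.007 and 0.007 m and z of yellow_tube in the frame of trough_stop between 0.022 and 0.035 m and angle between the z axis of yellow_tube and the x axis of trough_stop, either way round below 0.12 rad and x of yellow_lid in the frame of trough_stop above 0.199 m and linear speed of yellow_tube below 0.02 m/s), for 0.2 s.
At the end, for the whole second after the job is handed in: both tubes rest in the V-trough along its fold (within 0.12 rad and 7 mm to the side), lids uphill: the red one within 8 mm of the blue stop, the yellow one within about 10 mm of touching the red, both still (under 20 mm/s) and let go (all of step 2 and all of step 3).
It fails at once if the near or far jar was shifted by more than 25 mm or tipped (distance of any of jar_near, jar_far from where it was at the start of the episode above 0.025 m or angle between any of jar_near, jar_far's own z axis and vertical above 0.3 rad).
It fails at once if the citrus bowl or the pack of wipes was shifted by more than 25 mm or tipped (distance of any of bowl, wipes from where it was at the start of the episode above 0.025 m or angle between any of bowl, wipes's own z axis and vertical above 0.3 rad).
It fails at once if a tube was dropped or flung (faster than 1.5 m/s) (linear speed of any of red_tube, yellow_tube above 1.5 m/s).
It also fails if it takes over 72 s, if anything falls off the work surface, if the arm or the gripper's body presses on something with over 40 N, if the wrist force passes 120 N, or if a joint passes its speed limit or range.

## Working session

There is one attempt and no reset: what is moved stays moved. The work goes in short steps, Python scripts to look and compute and a tool call to move; the robot and the scene stay as the last step left them, time stands still between calls to the robot, and variables do not carry over. Pictures are saved under pics/ and viewed, at most 10 in all, crops included, and the job is handed in when it is done.

Besides the shell and the picture viewer there is one more tool, called as name(argument=value, ...) on one line, values as JSON. move_arm: Moves the arm, as the interface text tells. Its arguments: {"type":"object","properties":{"increments":{"type":"string"},"grip_force":{"type":"number"}},"required":["increments"]}

```bash
ls; mkdir -p pics; cat > h.py <<'E'
import numpy as np, cv2
from scipy.spatial.transform import Rotation as R
from bench import ctrl
np.set_printoptions(precision=4,suppress=True)
def rot(o):
    o=np.array(o,float)
    return o if o.shape==(3,3) else (R.from_rotvec(o).as_matrix() if o.size==3 else R.from_quat(o).as_matrix())
def cloud(p):
    K=np.array([[p['fx'],0,p['cx']],[0,p['fy'],p['cy']],[0,0,1.]])
    v,u=np.mgrid[:400,:640]
    n=cv2.undistortPoints(np.stack([u.ravel(),v.ravel()],1).astype(float)[:,None],K,np.array([p['k1'],0,0,0.]))[:,0]
    d=p['depth'].ravel()
    X=np.c_[n*d[:,None],d]@rot(p['orientation']).T+np.array(p['position'])
    X[d==0]=np.nan
    return X.reshape(400,640,3)
def save(p,name): cv2.imwrite('pics/'+name,p['frame'][:,:,::-1])
E
cat > a.py <<'E'
from h import *
s=ctrl.get_state(); print(s)
for c in ['scene','top']:
    p=ctrl.get_image(c); save(p,c+'0.png'); X=cloud(p)
    print(c,{k:p[k] for k in p if k not in('frame','depth')})
    for n in ['red_tube','yellow_tube','trough','cradle','jar_near','bowl','wipes','trough_stop','trough_mouth']:
        try:
            for f in ctrl.find_in(n,p)[:4]: print(n,np.array(f['centre']),round(f['score'],2))
        except Exception as e: print(n,e)
E
python3 a.py
```

```text
pics
{'time': 0.0, 'joint_positions': array([-1.3339,  0.3218, -0.0701,  1.4517,  0.0226,  1.3708, -0.0569]), 'qd': array([-0.    ,  0.0015, -0.0006, -0.    ,  0.0014, -0.0003, -0.0001]), 'joint_torque': array([ -0.0003, -49.1296,  -0.404 , -31.2524,  -0.064 ,   0.0436,
         0.0002]), 'position': array([0.1436, 0.6334, 0.2215]), 'tool_rot': array([-0.3492, -3.122 ,  0.003 ]), 'ft_force': array([ 0.2873, -0.0516,  0.7392]), 'torque': array([-0.0476,  0.0636,  0.0326]), 'grip_force': 0.0, 'grip_width': 1.0015618921897176}
scene {'fx': 366.1268649932261, 'fy': 366.1268649932261, 'cx': 318.81604424604916, 'cy': 193.56411088412796, 'k1': -0.08296419527600794, 'position': array([ 1.012 , -0.2725,  0.8596]), 'orientation': array([-2.2291, -1.3108,  0.395 ]), 'shot': 1}
red_tube [0.5767 0.3646 0.0905] 0.92
red_tube [0.5893 0.2819 0.0851] 0.87
yellow_tube [0.4678 0.1473 0.0933] 0.83
trough [ 0.62   -0.0729  0.0942] 0.96
cradle [ 0.452  -0.1992  0.0204] 0.73
cradle [ 0.6163 -0.0787  0.0911] 0.56
bowl [0.4381 0.0218 0.0415] 0.98
wipes [ 0.5087 -0.3989  0.0518] 0.81
wipes [0.4671 0.1491 0.0923] 0.58
trough_stop [ 0.621  -0.0748  0.0935] 0.58
trough_mouth [ 0.6175 -0.0766  0.0912] 0.56
trough_mouth [ 0.5081 -0.3955  0.0583] 0.28
top {'fx': 382.2170839139871, 'fy': 382.2170839139871, 'cx': 318.00817214449756, 'cy': 200.59410037988724, 'k1': -0.008331083303530272, 'position': array([ 0.3812, -0.0012,  1.1725]), 'orientation': array([-2.1569,  2.1138, -0.1957]), 'shot': 2}
red_tube [0.5598 0.364  0.1128] 0.76
red_tube [0.5733 0.2856 0.1236] 0.72
yellow_tube [0.458  0.1514 0.1246] 0.5
trough [ 0.6234 -0.0681  0.1094] 0.61
cradle [ 0.4482 -0.1946  0.0279] 0.83
jar_near [0.4182 0.2909 0.1204] 0.57
bowl [0.4394 0.0195 0.0436] 0.86
wipes [ 0.4882 -0.3907  0.0468] 0.69
trough_stop [ 0.6171 -0.0701  0.1105] 0.7
trough_stop [0.454  0.1537 0.1255] 0.51
trough_mouth [ 0.6206 -0.0697  0.1082] 0.97
```

View pics/scene0.png

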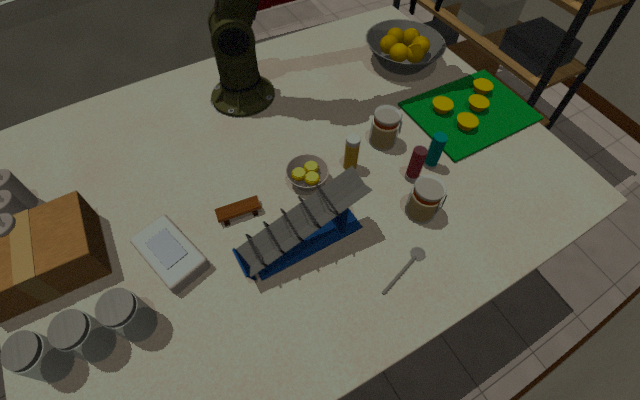

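View pics/top0.png

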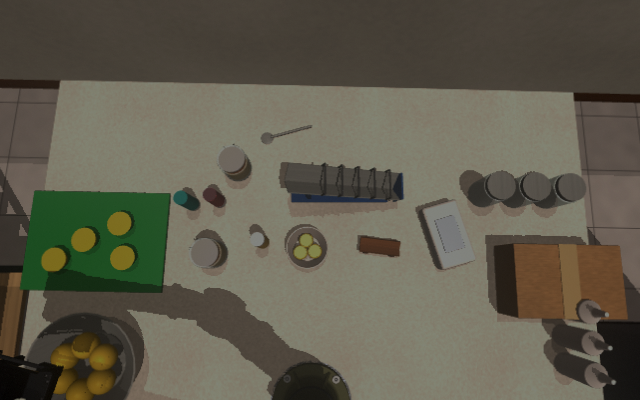

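Candidates for the red tube: the red one at scene (416,162) / top (213,197), and the turquoise look-alike at scene (436,150) / top (185,199). I choose the red one. The yellow tube is at scene (351,152) / top (258,240). The trough runs with its mouth at scene (350,190), the blue stop at (250,262), and the cradle is at (238,209). Next I measure and make the close crop.

```bash
cat > b.py <<'E'
from h import *
from scipy.optimize import least_squares
P={c:ctrl.get_image(c) for c in ['scene','top']}
C={c:cloud(P[c]) for c in P}
cv2.imwrite('pics/crop.png',cv2.resize(P['scene']['frame'][110:230,330:470,::-1],None,fx=4,fy=4))
def pts(c,near,r,zmin=.01,zmax=.3):
    X=C[c].reshape(-1,3); 
    with np.errstate(invalid='ignore'):
        m=(np.hypot(X[:,0]-near[0],X[:,1]-near[1])<r)&(X[:,2]>zmin)&(X[:,2]<zmax)
    return X[m]
for n,xy,r in [('red',(.575,.284),.042),('turq',(.565,.366),.042),('yel',(.462,.151),.045),]:
    Q=[pts(c,xy,r,.02) for c in P]
    A=np.vstack(Q)
    f=least_squares(lambda q:np.hypot(A[:,0]-q[0],A[:,1]-q[1])-.02 if 0 else np.maximum(np.hypot(A[:,0]-q[0],A[:,1]-q[1])-.02,0)+np.where(A[:,2]<.115,np.minimum(np.hypot(A[:,0]-q[0],A[:,1]-q[1])-.02,0),0),xy,loss='soft_l1',f_scale=.002)
    print(n,'axis',f.x,'top z',[np.median(q[q[:,2]>.11][:,2]) for q in Q],'topxy',[q[q[:,2]>.118][:,:2].mean(0) for q in Q],len(A))
for n,xy,r in [('jar_near',(.42,.29),.07),('jar_far',(.65,.235),.075)]:
    for c in P:
        q=pts(c,xy,r,.10); print(n,c,np.median(q,0) if len(q) else None, q.min(0),q.max(0))
for n,xy,r,z in [('wipes',(.49,-.39),.16,.03),('cradle',(.45,-.197),.08,.012),('bowl',(.44,.02),.08,.03)]:
    for c in P:
        q=pts(c,xy,r,z); rc=cv2.minAreaRect((q[:,:2]*1000).astype(np.float32)); print(n,c,rc,'zmax',np.percentile(q[:,2],98)); 
        print(cv2.boxPoints(rc).round())
# trough
A=np.vstack([C[c][ctrl.silhouettes('trough',P[c])[0]['region']] for c in P]); A=A[~np.isnan(A).any(1)]
np.save('tr.npy',A)
print(len(A),A.min(0),A.max(0))
S=np.array([-0.0]);sl=np.radians(20)
def loc(q,A):
    u=np.array([np.cos(sl)*np.cos(q[2]),np.cos(sl)*np.sin(q[2]),np.sin(sl)]);v=np.array([-np.sin(q[2]),np.cos(q[2]),0]);n=np.cross(u,v)
    D=A-[q[0],q[1],.093+(q[3] if len(q)>3 else 0)]
    return np.c_[D@u,D@v,D@n]   # q = fold mid
def sel(q):
    L=loc(q,A); return A[(abs(L[:,0])<.165)&(abs(L[:,1])<.034)&(L[:,2]<.042)&(L[:,2]>-.006)]
q=np.array([.62,-.07,1.6,0.])
for k in range(8):
    B=sel(q); f=least_squares(lambda q:(loc(q,B)[:,2]-abs(loc(q,B)[:,1]))/1.414,q,loss='soft_l1',f_scale=.003); q=f.x
L=loc(q,A);m=(L[:,2]<.045)&(L[:,2]>-.0)&(abs(L[:,1])<.045)
print('trough',q,len(B),np.abs(f.fun).mean(),'x range',np.percentile(L[m][:,0],[0.5,1,99,99.5]))
E
python3 b.py
```

```text
red axis [0.5781 0.295 ] top z [np.float64(0.12487235731739843), np.float64(0.123991214963314)] topxy [array([0.5801, 0.293 ]), array([0.5773, 0.2928])] 773
turq axis [0.5666 0.3738] top z [np.float64(0.12374310905306213), np.float64(0.12351004687472955)] topxy [array([0.5699, 0.372 ]), array([0.5656, 0.3726])] 797
yel axis [0.4558 0.1556] top z [np.float64(0.12460878333971259), np.float64(0.12417207124053853)] topxy [array([0.4585, 0.1539]), array([0.4556, 0.1545])] 679
jar_near scene [0.4251 0.2971 0.1187] [0.3783 0.2596 0.1   ] [0.4615 0.3464 0.1236]
jar_near top [0.4163 0.2994 0.1188] [0.3761 0.2598 0.1019] [0.4556 0.3432 0.1242]
jar_far scene [0.6879 0.2375 0.1198] [0.5885 0.2022 0.1   ] [0.725  0.2871 0.1269]
jar_far top [0.6822 0.2403 0.119 ] [0.5902 0.2007 0.101 ] [0.7232 0.2841 0.1244]
wipes scene ((487.5470886230469, -389.8970947265625), (194.33816528320312, 311.1651611328125), 19.879873275756836) zmax 0.13532572843274693
[[ 343. -277.]
 [ 449. -569.]
 [ 632. -503.]
 [ 526. -211.]]
wipes top ((484.645751953125, -390.89959716796875), (195.23753356933594, 316.0093688964844), 
[... 505 characters left out ...]
wl scene ((441.1568908691406, 18.831130981445312), (121.34691619873047, 121.53681945800781), 63.10434341430664) zmax 0.05175635464006932
[[360.  -8.]
 [468. -63.]
 [523.  45.]
 [414. 100.]]
bowl top ((438.7940673828125, 17.661895751953125), (119.68208312988281, 120.11503601074219), 1.154420256614685) zmax 0.05162397004856926
[[378.  77.]
 [380. -44.]
 [500. -41.]
 [497.  79.]]
10765 [ 0.4665 -0.2619 -0.0067] [0.7097 0.1586 0.1873]
trough [0.6066 0.4332 1.5959 0.1855] 0 nan x range [-0.7121 -0.7117 -0.3753 -0.3737]b.py:38: RuntimeWarning: Mean of empty slice.
  print('trough',q,len(B),np.abs(f.fun).mean(),'x range',np.percentile(L[m][:,0],[0.5,1,99,99.5]))
  ret = ret.dtype.type(ret / rcount)
```

View pics/crop.png

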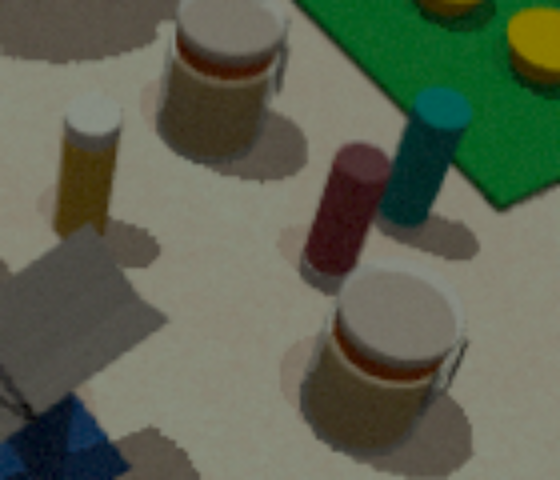

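```bash
cat > c.py <<'E'
from h import *
from scipy.optimize import least_squares
A=np.load('tr.npy'); sl=np.radians(20)
Y0=-.07
def loc(q,A):
    s=q[3]
    u=np.array([np.cos(s)*np.cos(q[2]),np.cos(s)*np.sin(q[2]),np.sin(s)]);v=np.array([-np.sin(q[2]),np.cos(q[2]),0]);n=np.cross(u,v)
    D=A-[q[0],Y0,q[1]]
    return np.c_[D@u,D@v,D@n]
q=np.array([.625,.093,1.55,sl])
for w in [.03,.02,.012,.008,.006,.006,.006]:
    L=loc(q,A);B=A[(abs(L[:,0])<.19)&(abs(L[:,1])<.037)&(abs(L[:,2]-abs(L[:,1]))<w)]
    f=least_squares(lambda q:(loc(q,B)[:,2]-abs(loc(q,B)[:,1]))/1.414,q,loss='soft_l1',f_scale=.003); q=f.x
L=loc(q,A)
print(q,np.degrees(q[2:]),len(B),abs(f.fun).mean())
m=(abs(L[:,1])<.03)&(abs(L[:,2]-abs(L[:,1]))<.005)
print('wall x range',np.percentile(L[m][:,0],[0,.5,1,99,99.5,100]))
m=(L[:,2]>.057)&(L[:,2]<.07)&(abs(L[:,1])<.03); h=np.histogram(L[m][:,0],np.arange(-.2,.2,.005)); print('hoops',[(round(float(e),3),int(c)) for c,e in zip(*h) if c>3])
m=(abs(L[:,2]-.039)<.006); print('y tops',np.percentile(L[m][:,1],[1,99]))
s=q[3];u=np.array([np.cos(s)*np.cos(q[2]),np.cos(s)*np.sin(q[2]),np.sin(s)])
for t in (-.17,0,.17): print(t,np.array([q[0],Y0,q[1]])+t*u)
E
python3 c.py
```

```text
[0.6192 0.0953 1.5966 0.3498] [91.4784 20.0442] 6334 0.00109204103872233
wall x range [-0.1769 -0.1756 -0.1744  0.1605  0.162   0.1639]
hoops [(-0.135, 29), (-0.13, 58), (-0.085, 42), (-0.08, 47), (-0.035, 66), (-0.03, 20), (0.015, 76), (0.02, 20), (0.065, 75), (0.07, 16)]
y tops [-0.0429  0.0423]
-0.17 [ 0.6234 -0.2296  0.037 ]
0 [ 0.6192 -0.07    0.0953]
0.17 [0.6151 0.0896 0.1536]
```

```bash
cat >> h.py <<'E'
def frame(z,y):
    z=np.array(z,float);z/=np.linalg.norm(z);y=np.array(y,float);y-=z*(y@z);y/=np.linalg.norm(y)
    return np.c_[np.cross(y,z),y,z]
def go(grasp,z,y,n=8,off=.019):
    s=ctrl.get_state();Rt=frame(z,y)
    rv=np.degrees(R.from_matrix(Rt@rot(s['tool_rot']).T).as_rotvec())
    d=(np.array(grasp)+off*Rt[:,2]-s['position'])*1000
    print('t',round(s['time'],2),'total d',d.round(1),'rv',rv.round(2),'| per row /%d'%n,(d/n).round(2),(rv/n).round(3),'needrows',max(np.linalg.norm(d)/41,np.linalg.norm(rv)/7.1).round(1))
    print('j',s['joint_positions'].round(2),'grip',s['grip_width'],s['grip_force'],'F',s['ft_force'].round(1))
c55,s55=np.cos(np.radians(55)),np.sin(np.radians(55))
E
python3 -c "
from h import *
print(ctrl.grip_point_offset)
go((.578,.294,.26),(s55,0,-c55),(0,1,0),16)"
```

```text
0.0187
t 1.2 total d [ 449.9 -340.    26.5] rv [ -6.13 -54.76  11.77] | per row /16 [ 28.12 -21.25   1.66] [-0.383 -3.423  0.735] needrows 13.8
j [-1.33  0.32 -0.07  1.45  0.02  1.37 -0.06] grip 0.9962726553185334 0.0 F [-0.8 -0.  -0.3]
```

move_arm(increments="28 -21 8 -0.4 -3.4 0.7 79;28 -21 8 -0.4 -3.4 0.7 79;28 -21 8 -0.4 -3.4 0.7 79;28 -21 8 -0.4 -3.4 0.7 79;28 -21 8 -0.4 -3.4 0.7 79;28 -21 8 -0.4 -3.4 0.7 79;28 -21 8 -0.4 -3.4 0.7 79;28 -21 8 -0.4 -3.4 0.7 79", grip_force=25)

```text
time: 1.87
position: [0.3688, 0.4651, 0.2875]
tool_rot: [0.163, 2.656, -0.003]
ft_force: [1.2, 0.3, 0.0]
grip_width: 0.697
grip_force: 0.0
```

move_arm(increments="28 -21 -4 -0.4 -3.4 0.7 79;28 -21 -4 -0.4 -3.4 0.7 79;28 -21 -4 -0.4 -3.4 0.7 79;28 -21 -4 -0.4 -3.4 0.7 79;28 -21 -4 -0.4 -3.4 0.7 79;28 -21 -4 -0.4 -3.4 0.7 79;28 -21 -4 -0.4 -3.4 0.7 79;28 -21 -4 -0.4 -3.4 0.7 79")

```text
time: 2.53
position: [0.5924, 0.2973, 0.255]
tool_rot: [0.011, 2.185, -0.004]
ft_force: [1.0, -0.2, 0.6]
grip_width: 0.695
grip_force: 0.0
```

```bash
python3 -c "
from h import *
go((.578,.294,.11),(s55,0,-c55),(0,1,0),8)
p=ctrl.get_image('wrist'); save(p,'w1.png')
X=cloud(p).reshape(-1,3); Z=rot(ctrl.get_state()['tool_rot']);print(Z)
m=(np.hypot(X[:,0]-.578,X[:,1]-.294)<.035)&(X[:,2]>.03); A=X[m];print(len(A))
from scipy.optimize import least_squares
if len(A)>50:
    t=A[A[:,2]>.12];print('top',t.mean(0),t.min(0),t.max(0))
    B=A[A[:,2]<.117];print(least_squares(lambda q:np.hypot(B[:,0]-q[0],B[:,1]-q[1])-.02,(.578,.294),loss='soft_l1',f_scale=.002).x)
"
```

```text
t 2.53 total d [   1.2   -3.3 -155.9] rv [-0.05 -0.17  0.54] | per row /8 [  0.14  -0.41 -19.48] [-0.006 -0.022  0.067] needrows 3.8
j [-1.06 -0.08  0.19  2.15  1.21  0.75 -0.12] grip 0.6948117547073964 0.0 F [ 1.  -0.2  0.6]
[[-0.5764  0.0202  0.8169]
 [ 0.0069  0.9998 -0.0199]
 [-0.8171 -0.0059 -0.5765]]
4523
top [0.5751 0.2912 0.1722] [0.5546 0.2591 0.12  ] [0.5979 0.3289 0.2907]
[0.5785 0.2965]
```

move_arm(increments="0.2 -0.3 -24 0 0 0 79;0.2 -0.3 -24 0 0 0 79;0.2 -0.3 -24 0 0 0 79;0.2 -0.3 -24 0 0 0 79;0.2 -0.3 -24 0 0 0 79;0.2 -0.2 -20 0 0 0 79;0 0 -15 0 0 0 79;0 0 0 0 0 0 79")

```text
time: 3.25
position: [0.5914, 0.2951, 0.0958]
tool_rot: [0.009, 2.191, -0.011]
ft_force: [-0.3, 0.6, 0.3]
grip_width: 0.688
grip_force: 0.0
```

move_arm(increments="0 0 0 0 0 0 150;0 0 0 0 0 0 200;0 0 0 0 0 0 200;0 0 0 0 0 0 200;0 0 0 0 0 0 200;0 0 0 0 0 0 200;0 0 20 0 0 0 200;0 0 20 0 0 0 200")

```text
time: 3.92
position: [0.5916, 0.2954, 0.1377]
tool_rot: [0.01, 2.191, -0.009]
ft_force: [-0.2, -0.2, -1.2]
grip_width: 0.454
grip_force: 25.0
```

```bash
python3 -c "
from h import *
e=np.array([.12,.993,0]);C=np.array([.450,-.197,.043])
p=np.radians(55)
z=e*np.cos(p)+[0,0,-np.sin(p)]
print(z,rot(ctrl.get_state()['tool_rot']))
for y in [(1,-.12,0),(-1,.12,0)]: go(C-.082*e+[0,0,.15],z,y,24)
"
```

```text
[ 0.0688  0.5696 -0.8192] [[-0.5812  0.0106  0.8137]
 [ 0.0038  0.9999 -0.0103]
 [-0.8138 -0.0029 -0.5812]]
t 3.92 total d [-150.1 -563.    39.7] rv [ 74.27  64.96 -74.23] | per row /24 [ -6.25 -23.46   1.66] [ 3.095  2.707 -3.093] needrows 17.4
j [-1.05  0.11  0.2   2.25  1.49  0.66 -0.52] grip 0.45415593867214366 24.99344050884247 F [-0.2 -0.2 -1.2]
t 3.92 total d [-150.1 -563.    39.7] rv [-13.93  16.11  82.85] | per row /24 [ -6.25 -23.46   1.66] [-0.58   0.671  3.452] needrows 14.2
j [-1.05  0.11  0.2   2.25  1.49  0.66 -0.52] grip 0.45415593867214366 24.99344050884247 F [-0.2 -0.2 -1.2]
```

move_arm(increments="0 0 26 0 0 0 200;0 0 26 0 0 0 200;0 0 26 0 0 0 200;-3 -10 26 3.7 3.25 -3.7 200;-3 -10 26 3.7 3.25 -3.7 200;-4 -15 26 3.7 3.25 -3.7 200;-5 -20 20 3.7 3.25 -3.7 200;-6 -25 16 3.7 3.25 -3.7 200")

```text
time: 4.58
position: [0.5708, 0.2174, 0.3334]
tool_rot: [0.579, 2.425, 0.178]
ft_force: [0.5, -1.2, -3.5]
grip_width: 0.45
grip_force: 25.0
```

move_arm(increments="-8 -32 0 3.7 3.25 -3.7 200;-8 -32 0 3.7 3.25 -3.7 200;-8 -32 0 3.7 3.25 -3.7 200;-8 -32 0 3.7 3.25 -3.7 200;-8 -32 0 3.7 3.25 -3.7 200;-8 -32 0 3.7 3.25 -3.7 200;-8 -32 0 3.7 3.25 -3.7 200;-8 -32 0 3.7 3.25 -3.7 200")

```text
time: 5.25
position: [0.5089, -0.0325, 0.331]
tool_rot: [1.563, 2.551, 0.481]
ft_force: [0.8, -0.4, -4.0]
grip_width: 0.453
grip_force: 25.0
```

```bash
cat > d.py <<'E'
from h import *
e=np.array([.12,.993,0]);C=np.array([.450,-.197,.043])
p=np.radians(55)
z=e*np.cos(p)+[0,0,-np.sin(p)]
go(C-.082*e+[0,0,.10],z,(1,-.12,0),8)
E
python3 d.py
```

```text
t 5.25 total d [ -67.5 -235.1 -203.6] rv [ 27.2   23.54 -27.01] | per row /8 [ -8.43 -29.39 -25.45] [ 3.4    2.942 -3.376] needrows 7.8
j [-0.45 -0.25  0.53  1.83 -0.11  1.28  0.58] grip 0.45318237622685975 25.001914612948895 F [ 0.8 -0.4 -4. ]
```

move_arm(increments="-8.4 -29.4 -10 3.4 2.94 -3.38 200;-8.4 -29.4 -10 3.4 2.94 -3.38 200;-8.4 -29.4 -10 3.4 2.94 -3.38 200;-8.4 -29.4 -10 3.4 2.94 -3.38 200;-8.4 -29.4 -10 3.4 2.94 -3.38 200;-8.4 -29.4 -10 3.4 2.94 -3.38 200;-8.4 -29.4 -10 3.4 2.94 -3.38 200;-8.4 -29.4 -10 3.4 2.94 -3.38 200")

```text
time: 5.92
position: [0.4431, -0.2668, 0.2501]
tool_rot: [-1.994, -1.772, -0.629]
ft_force: [1.5, 0.7, -1.3]
grip_width: 0.453
grip_force: 25.0
```

```bash
cat > e.py <<'E'
from h import *
exec(open('d.py').read())
print(rot(ctrl.get_state()['tool_rot']))
def tube(name,cam='scene',pic=None,img=None):
    p=ctrl.get_image(cam);X=cloud(p)
    r=ctrl.silhouettes(name,p)
    if pic: save(p,pic)
    for k in r[:3]:
        A=X[k['region']];A=A[~np.isnan(A).any(1)];m=np.median(A,0);A=A[np.linalg.norm(A-m,axis=1)<.1]
        c=A.mean(0);w,v=np.linalg.eigh(np.cov((A-c).T));a=v[:,2];t=(A-c)@a
        print(name,cam,round(k['score'],2),len(A),'surf mid',c+a*(np.percentile(t,1)+np.percentile(t,99))/2,'axis',a,'len',np.ptp(np.percentile(t,[1,99])),'rgb',p['frame'][k['region']].mean(0).round())
if __name__=='__main__':
    tube('red_tube','scene','s2.png'); tube('red_tube','top')
E
python3 e.py
```

```text
t 5.92 total d [  -1.6   -0.8 -122.7] rv [ 0.07  0.02 -0.08] | per row /8 [ -0.2   -0.1  -15.33] [ 0.009  0.003 -0.011] needrows 3.0
j [ 0.05  0.45  1.    1.58 -0.72  1.84  0.98] grip 0.45298222655782405 24.999466622248292 F [ 1.5  0.7 -1.3]
[[ 0.0962  0.993   0.0683]
 [ 0.8141 -0.1179  0.5686]
 [ 0.5727  0.0009 -0.8198]]
red_tube scene 0.95 946 surf mid [ 0.4577 -0.23    0.2645] axis [ 0.1474  0.9375 -0.3152] len 0.12187034398758453 rgb [84. 50. 48.]
red_tube scene 0.85 521 surf mid [0.5751 0.3634 0.0656] axis [-0.0404  0.0759  0.9963] len 0.1245881030681093 rgb [12. 62. 55.]
red_tube scene 0.62 673 surf mid [ 0.4532 -0.1982  0.025 ] axis [-0.1131 -0.9936  0.0078] len 0.11456424177572366 rgb [64. 37. 14.]
red_tube top 0.88 324 surf mid [0.5605 0.3617 0.0731] axis [-0.081  -0.163  -0.9833] len 0.1151187971298295 rgb [42. 71. 63.]
red_tube top 0.61 833 surf mid [ 0.4403 -0.2361  0.2428] axis [-0.0997 -0.8345  0.542 ] len 0.1236852312669143 rgb [71. 45. 43.]
```

View pics/s2.png

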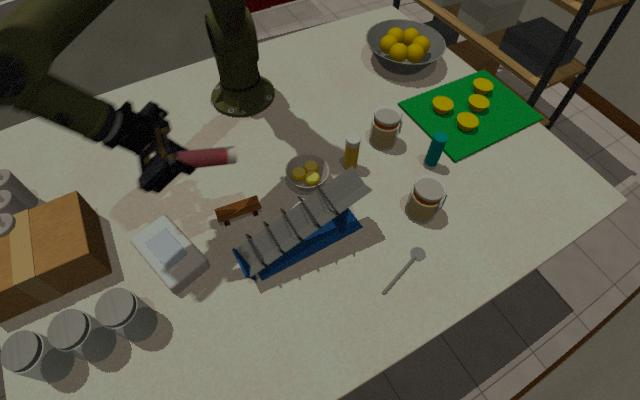

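move_arm(increments="-0.2 -0.1 -20 0 0 0 200;-0.2 -0.1 -20 0 0 0 200;-0.2 -0.1 -20 0 0 0 200;-0.2 -0.1 -20 0 0 0 200;-0.2 -0.1 -20 0 0 0 200;-0.2 -0.1 -20 0 0 0 200;-0.2 -0.1 -18 0 0 0 200;-0.2 -0.1 -12 0 0 0 200", grip_force=15)

```text
time: 6.78
position: [0.4425, -0.2649, 0.1017]
tool_rot: [-1.991, -1.78, -0.632]
ft_force: [-1.9, -1.0, 2.4]
grip_width: 0.452
grip_force: 15.0
```

move_arm(increments="0 0 -10 0 0 0 200;0 0 -10 0 0 0 200;0 0 -10 0 0 0 200;0 0 -10 0 0 0 200;0 0 -10 0 0 0 200;0 0 -10 0 0 0 200;0 0 -5 0 0 0 200;0 0 0 0 0 0 200")

```text
time: 7.45
position: [0.4415, -0.2662, 0.0349]
tool_rot: [-1.994, -1.774, -0.629]
ft_force: [-0.0, 0.2, -3.0]
grip_width: 0.454
grip_force: 15.0
```

```bash
python3 e.py
```

```text
t 7.45 total d [-0.  -1.4 92.5] rv [ 0.15  0.09 -0.14] | per row /8 [-0.   -0.17 11.57] [ 0.018  0.012 -0.017] needrows 2.3
j [ 0.15  0.69  0.88  1.75 -0.86  1.56  1.22] grip 0.4538622291133441 14.998875768301332 F [-0.   0.2 -3. ]
[[ 0.0947  0.9931  0.0688]
 [ 0.815  -0.1171  0.5676]
 [ 0.5717  0.0023 -0.8204]]
red_tube scene 0.65 517 surf mid [0.575  0.3636 0.0661] axis [-0.0493  0.0727  0.9961] len 0.12272606638777361 rgb [11. 64. 56.]
red_tube scene 0.63 641 surf mid [ 0.4541 -0.2282  0.0566] axis [-0.1644 -0.986   0.0286] len 0.11034539697489135 rgb [86. 54. 52.]
red_tube scene 0.21 3135 surf mid [ 0.6177 -0.079   0.0958] axis [-0.071   0.7604  0.6455] len 0.18408935391603082 rgb [58. 63. 66.]
red_tube top 0.68 320 surf mid [0.5607 0.3616 0.0754] axis [0.0748 0.1719 0.9823] len 0.11022563803931448 rgb [41. 73. 65.]
red_tube top 0.62 229 surf mid [0.4506 0.1438 0.0816] axis [-0.0961 -0.23   -0.9684] len 0.0998385253703078 rgb [126. 122. 112.]
red_tube top 0.55 539 surf mid [ 0.4426 -0.2301  0.0596] axis [-0.1225 -0.9918  0.0365] len 0.12085069050638025 rgb [81. 51. 49.]
```

move_arm(increments="0 0 -3 0 0 0 200;0 0 -3 0 0 0 200;0 0 0 0 0 0 200;0 0 0 0 0 0 120;0 0 0 0 0 0 70;0 0 0 0 0 0 70;0 0 0 0 0 0 70;0 0 0 0 0 0 70")

```text
time: 8.32
position: [0.4415, -0.2664, 0.03]
tool_rot: [-1.994, -1.776, -0.629]
ft_force: [-0.6, 0.5, 0.6]
grip_width: 0.703
grip_force: 0.0
```

move_arm(increments="-1 -12 17 0 0 0 70;-1 -12 17 0 0 0 70;-1 -12 17 0 0 0 70;0 -6 25 0 0 0 70;0 0 25 0 0 0 70;0 0 25 0 0 0 70;0 0 25 0 0 0 70;0 0 10 0 0 0 70")

```text
time: 8.98
position: [0.4389, -0.3096, 0.1942]
tool_rot: [-1.996, -1.779, -0.631]
ft_force: [-0.4, 0.4, 0.5]
grip_width: 0.723
grip_force: 0.0
```

```bash
python3 e.py; python3 -c "
from h import *
e=np.array([.12,.993,0])
for th in (20,40):
  t=np.radians(th); go((.455,-.16,.2),e*np.sin(t)+[0,0,-np.cos(t)],(1,-.12,0),8)"
```

```text
t 8.98 total d [  2.5  42.  -66.8] rv [ 0.32  0.32 -0.14] | per row /8 [ 0.32  5.25 -8.35] [ 0.04   0.04  -0.018] needrows 1.9
j [ 0.17  0.56  0.96  1.56 -0.76  1.81  1.09] grip 0.7231382093855722 0.0 F [-0.4  0.4  0.5]
[[ 0.0923  0.9931  0.072 ]
 [ 0.8167 -0.1169  0.5651]
 [ 0.5696  0.0066 -0.8219]]
red_tube scene 0.77 526 surf mid [0.5746 0.3631 0.066 ] axis [-0.0349  0.0813  0.9961] len 0.12472936058556068 rgb [15. 65. 57.]
red_tube scene 0.63 726 surf mid [ 0.4556 -0.2341  0.0559] axis [ 0.0999  0.9944 -0.0338] len 0.12514491915962084 rgb [87. 53. 52.]
red_tube top 0.94 555 surf mid [ 0.4429 -0.2306  0.0579] axis [-0.1033 -0.9946 -0.0068] len 0.12074565468262824 rgb [83. 52. 50.]
red_tube top 0.69 342 surf mid [0.5609 0.3622 0.0713] axis [0.0674 0.1479 0.9867] len 0.11739079607475943 rgb [45. 72. 64.]
t 9.18 total d [ 17.4 154.7  -7.9] rv [-14.73   1.88  -0.17] | per row /8 [ 2.18 19.33 -0.99] [-1.842  0.235 -0.021] needrows 3.8
j [ 0.17  0.57  0.96  1.57 -0.76  1.8   1.1 ] grip 0.7233947272102175 0.0 F [-0.1  0.6 -0.6]
t 9.18 total d [ 18.1 160.4  -4.6] rv [ 5.13 -0.49 -0.16] | per row /8 [ 2.26 20.04 -0.58] [ 0.641 -0.061 -0.02 ] needrows 3.9
j [ 0.17  0.57  0.96  1.57 -0.76  1.8   1.1 ] grip 0.7233947272102175 0.0 F [-0.1  0.6 -0.6]
```

```bash
python3 -c "
from h import *
go((.4525,-.181,.11),(0,0,-1),(1,-.12,0),8,0)"
```

```text
t 9.18 total d [ 14.1 127.2 -80.1] rv [-34.6    4.25  -0.18] | per row /8 [  1.77  15.9  -10.01] [-4.325  0.531 -0.023] needrows 4.9
j [ 0.17  0.57  0.96  1.57 -0.76  1.8   1.1 ] grip 0.7233947272102175 0.0 F [-0.1  0.6 -0.6]
```

move_arm(increments="2 18.2 -11 -4.94 0.61 0 70;2 18.2 -11 -4.94 0.61 0 70;2 18.2 -11 -4.94 0.61 0 70;2 18.2 -11 -4.94 0.61 0 70;2 18.2 -12 -4.94 0.61 0 70;2 18.2 -12 -4.94 0.61 0 70;2 18.2 -12 -4.94 0.61 0 70;0 0 0 0 0 0 70")

```text
time: 9.85
position: [0.4527, -0.1688, 0.1075]
tool_rot: [-2.323, -2.107, 0.004]
ft_force: [-0.2, 1.0, 0.3]
grip_width: 0.723
grip_force: 0.0
```

```bash
cat > f.py <<'E'
from h import *
go((.4525,-.181,.035),(0,0,-1),(1,-.12,0),8,0)
p=ctrl.get_image('wrist'); save(p,'w2.png'); X=cloud(p)
r=ctrl.silhouettes('red_tube',p)
for k in r[:2]:
    A=X[k['region']];A=A[~np.isnan(A).any(1)];m=np.median(A,0);A=A[np.linalg.norm(A-m,axis=1)<.1]
    print(k['score'],len(A),A.mean(0),cv2.minAreaRect((A[:,:2]*1000).astype(np.float32)),cv2.boxPoints(cv2.minAreaRect((A[:,:2]*1000).astype(np.float32))).round(),'z',np.percentile(A[:,2],[50,98]))
E
python3 f.py
```

```text
t 9.85 total d [ -0.2 -12.2 -72.5] rv [-0.15 -0.34 -1.27] | per row /8 [-0.03 -1.53 -9.06] [-0.019 -0.043 -0.158] needrows 1.8
j [-0.8   0.1   1.17  2.02 -0.1   1.09  0.31] grip 0.7226105148162746 0.0 F [-0.2  1.   0.3]
0.6 6332 [ 0.4477 -0.2082  0.0566] ((444.8402099609375, -225.98326110839844), (114.30657958984375, 40.54255294799805), 83.96694946289062) [[ 419. -281.]
 [ 459. -285.]
 [ 471. -171.]
 [ 431. -167.]] z [0.0592 0.063 ]
```

View pics/w2.png

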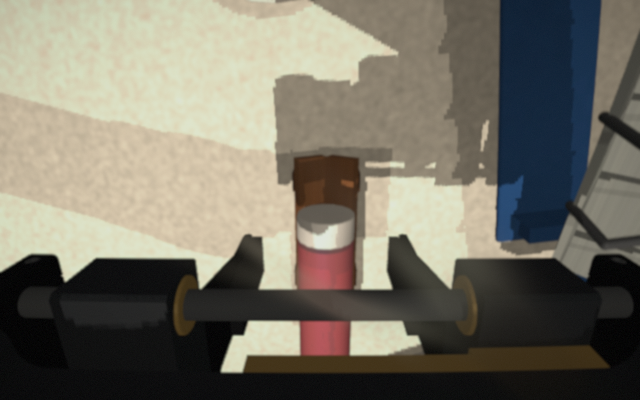

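move_arm(increments="0 -4 -10 0 0 -0.6 70;0 -4 -14 0 0 -0.6 70;0 -4 -14 0 0 0 70;0 0 -14 0 0 0 70;0 0 -10 0 0 0 70;0 0 -7 0 0 0 70;0 0 -3.5 0 0 0 70;0 0 0 0 0 0 70", grip_force=45)

```text
time: 10.62
position: [0.4517, -0.194, 0.038]
tool_rot: [-2.369, -2.062, 0.003]
ft_force: [-0.9, 0.1, 1.3]
grip_width: 0.727
grip_force: 0.0
```

move_arm(increments="0 0 0 0 0 0 140;0 0 0 0 0 0 200;0 0 0 0 0 0 200;0 0 0 0 0 0 200;0 0 0 0 0 0 200;0 0 0 0 0 0 200;0 0 0 0 0 0 200;0 0 10 0 0 0 200")

```text
time: 11.28
position: [0.4512, -0.1926, 0.0476]
tool_rot: [-2.367, -2.062, 0.004]
ft_force: [0.0, 0.0, -2.8]
grip_width: 0.45
grip_force: 45.0
```

move_arm(increments="0 0 28 0 0 0 200;0 0 28 0 0 0 200;0 0 28 0 0 0 200;0 0 28 0 0 0 200;0 0 28 0 0 0 200;0 0 28 0 0 0 200;0 0 28 0 0 0 200;0 0 28 0 0 0 200")

```text
time: 11.95
position: [0.4521, -0.1937, 0.2742]
tool_rot: [-2.369, -2.062, -0.002]
ft_force: [1.8, 0.9, -2.4]
grip_width: 0.445
grip_force: 45.0
```

```bash
cat > g.py <<'E'
import sys
exec(open('e.py').read().split("if __name__")[0].replace("exec(open('d.py').read())",""))
S=np.array([.6236,-.2353,.035]);U=np.array([-.0243,.9392,.3425]);V=np.array([-.9997,-.0258,0]);N=np.cross(U,V)
def trough_loc(P): D=np.array(P)-S; return np.array([D@U,D@V,D@N])
E
cat > i.py <<'E'
from g import *
tube('red_tube','scene'); tube('red_tube','top')
# grasp target in trough: tcp 9mm beyond axis
for x,z in ((.352,.028),(.352,.10)): go(S+x*U+z*N,-N,-V,16,.009)
E
python3 i.py
```

```text
[[ 0.1378  0.9905  0.0008]
 [ 0.9905 -0.1378  0.0013]
 [ 0.0014  0.0006 -1.    ]]
red_tube scene 0.85 486 surf mid [0.5753 0.3623 0.0651] axis [-0.0304  0.0749  0.9967] len 0.12450628431546779 rgb [10. 58. 52.]
red_tube scene 0.71 543 surf mid [ 0.4531 -0.269   0.288 ] axis [0.1685 0.9843 0.0531] len 0.059077209939291005 rgb [100.  54.  54.]
red_tube top 0.9 324 surf mid [0.5607 0.3618 0.0762] axis [-0.0845 -0.1815 -0.9798] len 0.11031331693066238 rgb [42. 73. 65.]
red_tube top 0.54 35 surf mid [ 0.4549 -0.1687  0.3138] axis [-0.0602  0.1198  0.991 ] len 0.10023221917736982 rgb [69. 63. 56.]
t 12.15 total d [162.6 282.3 -99.3] rv [19.97 -1.08  9.28] | per row /16 [10.17 17.64 -6.21] [ 1.248 -0.068  0.58 ] needrows 8.3
j [-0.82 -0.16  1.08  1.78  0.14  1.44  0.1 ] grip 0.4501979944811728 44.99901473522186 F [ 0.1  0.3 -3.6]
t 12.15 total d [163.3 257.6 -31.7] rv [19.97 -1.08  9.28] | per row /16 [10.21 16.1  -1.98] [ 1.248 -0.068  0.58 ] needrows 7.5
j [-0.82 -0.16  1.08  1.78  0.14  1.44  0.1 ] grip 0.4501979944811728 44.99901473522186 F [ 0.1  0.3 -3.6]
```

```bash
python3 -c "
from g import *
go(S+.378*U+.12*N,-N,-V,15,.009)"
```

```text
[[ 0.1373  0.9905  0.0008]
 [ 0.9905 -0.1373  0.0008]
 [ 0.0009  0.0006 -1.    ]]
t 12.15 total d [162.8 275.2  -4. ] rv [19.97 -1.08  9.28] | per row /15 [10.86 18.35 -0.27] [ 1.332 -0.072  0.619] needrows 7.8
j [-0.82 -0.16  1.08  1.78  0.14  1.44  0.1 ] grip 0.4501979944811728 44.99901473522186 F [ 0.1  0.3 -3.6]
```

move_arm(increments="10 18 4 0 0 0.6 200;11 18 4 0 0 0.6 200;11 18 2 0 0 0.6 200;11 18 0 1 0 0.6 200;11 18 0 1 0 0.6 200;11 18 0 1 0 0.6 200;11 18 0 2 -0.1 0.6 200;11 18 0 2 -0.1 0.6 200")

```text
time: 12.82
position: [0.5401, -0.0457, 0.2809]
tool_rot: [-2.208, -2.102, -0.126]
ft_force: [-1.0, -0.0, -3.2]
grip_width: 0.454
grip_force: 45.0
```

move_arm(increments="11 19 0 2 -0.1 0.6 200;11 19 0 2 -0.1 0.6 200;11 19 0 2 -0.1 0.6 200;11 19 -2 2 -0.1 0.6 200;11 19 -4 2 -0.1 0.6 200;11 18 -4 2.5 -0.2 0.6 200;11 18 -4 2.5 -0.2 0.9 200;0 0 0 0 0 0 200")

```text
time: 13.48
position: [0.6167, 0.0869, 0.2639]
tool_rot: [-1.976, -2.04, -0.385]
ft_force: [-1.7, 1.1, -3.9]
grip_width: 0.444
grip_force: 45.0
```

```bash
cat > k.py <<'E'
from g import *
for x,z in ((.378,.032),(.352,.028)): go(S+x*U+z*N,-N,-V,8,.009)
tube('red_tube','scene','s3.png'); tube('red_tube','top','t3.png')
E
python3 k.py; python3 -c "
import cv2,numpy as np
a=cv2.imread('pics/s3.png')[60:300,200:440];b=cv2.imread('pics/t3.png')[80:280,200:440]
cv2.imwrite('pics/st3.png',np.hstack([cv2.resize(a,(400,400)),cv2.resize(b,(400,400))]))"
```

```text
[[-0.0296  0.9995 -0.0117]
 [ 0.9266  0.0318  0.3746]
 [ 0.3748  0.0003 -0.9271]]
t 13.48 total d [ -2.1  24.9 -77.8] rv [-1.98 -0.04 -0.34] | per row /8 [-0.26  3.12 -9.73] [-0.248 -0.005 -0.043] needrows 2.0
j [-0.7   0.36  0.96  1.53 -0.66  1.53  0.34] grip 0.4439915741982527 44.99919354915619 F [-1.7  1.1 -3.9]
t 13.48 total d [ -1.5   1.9 -90.5] rv [-1.98 -0.04 -0.34] | per row /8 [ -0.19   0.23 -11.31] [-0.248 -0.005 -0.043] needrows 2.2
j [-0.7   0.36  0.96  1.53 -0.66  1.53  0.34] grip 0.4439915741982527 44.99919354915619 F [-1.7  1.1 -3.9]
red_tube scene 0.85 528 surf mid [0.5746 0.3631 0.0651] axis [-0.0404  0.0833  0.9957] len 0.12540258408729152 rgb [13. 62. 56.]
red_tube scene 0.82 653 surf mid [0.6263 0.0177 0.2543] axis [0.0112 0.9083 0.4181] len 0.07305646268823596 rgb [87. 50. 49.]
red_tube top 0.55 328 surf mid [0.5614 0.3615 0.0719] axis [-0.0636 -0.159  -0.9852] len 0.1157258094271935 rgb [44. 74. 66.]
red_tube top 0.43 95 surf mid [0.6161 0.0942 0.2813] axis [-0.0163 -0.537   0.8434] len 0.04250327355516715 rgb [71. 63. 57.]
```

View pics/st3.png

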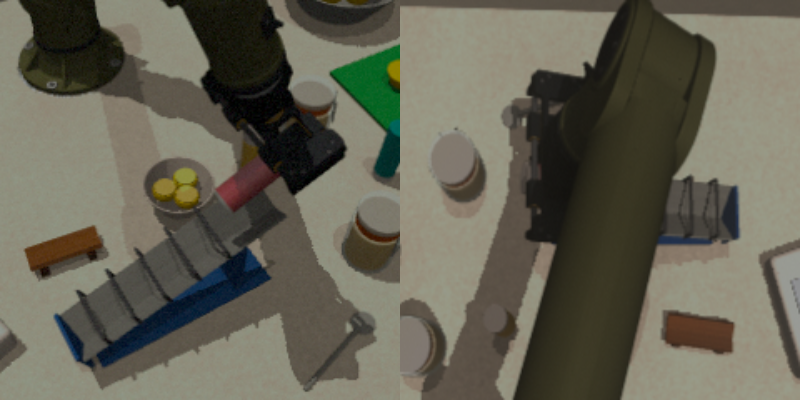

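move_arm(increments="-0.3 5 -8 -0.3 0 0 200;-0.3 5 -10 -0.3 0 0 200;-0.3 5 -10 -0.3 0 -0.1 200;-0.3 5 -10 -0.3 0 -0.1 200;-0.3 4 -10 -0.3 0 -0.1 200;-0.3 1 -10 -0.3 0 0 200;-0.3 0 -10 -0.2 0 0 200;0 0 -6 0 0 0 200")

```text
time: 14.35
position: [0.6137, 0.107, 0.1929]
tool_rot: [-2.009, -2.055, -0.357]
ft_force: [-0.3, 0.4, -2.7]
grip_width: 0.445
grip_force: 45.0
```

```bash
sed -i "s/,'s3.png'//;s/,'t3.png'//" k.py; python3 k.py
```

```text
[[-0.0219  0.9998 -0.0041]
 [ 0.9398  0.022   0.341 ]
 [ 0.341   0.0036 -0.94  ]]
t 14.35 total d [ 0.9  4.8 -6.8] rv [0.08 0.21 0.22] | per row /8 [ 0.12  0.6  -0.85] [0.011 0.026 0.027] needrows 0.2
j [-0.75  0.39  0.94  1.64 -0.67  1.38  0.35] grip 0.4446850240663995 44.99917924404144 F [-0.3  0.4 -2.7]
t 14.35 total d [  1.5 -18.3 -19.5] rv [0.08 0.21 0.22] | per row /8 [ 0.19 -2.28 -2.44] [0.011 0.026 0.027] needrows 0.7
j [-0.75  0.39  0.94  1.64 -0.67  1.38  0.35] grip 0.4446850240663995 44.99917924404144 F [-0.3  0.4 -2.7]
red_tube scene 0.8 515 surf mid [0.5751 0.3628 0.0655] axis [-0.0423  0.0798  0.9959] len 0.12467225356781168 rgb [12. 61. 55.]
red_tube scene 0.57 553 surf mid [0.6228 0.037  0.1868] axis [0.0107 0.9007 0.4342] len 0.07269024868145042 rgb [89. 47. 48.]
red_tube top 0.91 332 surf mid [0.5612 0.3619 0.0718] axis [-0.0681 -0.1501 -0.9863] len 0.11646717701704032 rgb [43. 71. 64.]
red_tube top 0.63 31 surf mid [0.6169 0.1205 0.2095] axis [-0.0722 -0.3724  0.9253] len 0.03240988419578687 rgb [67. 61. 55.]
```

move_arm(increments="0.3 0.5 -1 -1 0 0 200;0.2 -1 -1.5 -1 0 0 200;0.2 -3 -2.5 -1 0 0 200;0.2 -4 -3 -1 0 0 200;0.2 -4 -3 0 0 0 200;0.2 -4 -3 0 0 0 200;0.2 -3 -3 0 0 0 200;0 0 0 0 0 0 200")

```text
time: 15.22
position: [0.6158, 0.0879, 0.1773]
tool_rot: [-2.05, -2.093, -0.292]
ft_force: [-0.6, 1.1, -2.5]
grip_width: 0.449
grip_force: 45.3
```

```bash
sed -i "s/;.*tube('red_tube','top')//" k.py; python3 k.py
```

```text
[[-0.0206  0.9998 -0.0027]
 [ 0.9608  0.0205  0.2764]
 [ 0.2764  0.0031 -0.961 ]]
t 15.22 total d [-1.2 23.9  8.8] rv [3.98 0.27 0.31] | per row /8 [-0.15  2.99  1.1 ] [0.497 0.034 0.039] needrows 0.6
j [-0.77  0.4   0.95  1.64 -0.62  1.35  0.34] grip 0.4486406309149546 45.31898084483373 F [-0.6  1.1 -2.5]
t 15.22 total d [-0.6  0.9 -3.9] rv [3.98 0.27 0.31] | per row /8 [-0.07  0.11 -0.49] [0.497 0.034 0.039] needrows 0.6
j [-0.77  0.4   0.95  1.64 -0.62  1.35  0.34] grip 0.4486406309149546 45.31898084483373 F [-0.6  1.1 -2.5]
red_tube scene 0.78 597 surf mid [0.6244 0.0188 0.1746] axis [0.0033 0.9451 0.3266] len 0.07634863820481247 rgb [91. 47. 48.]
red_tube scene 0.69 484 surf mid [0.5753 0.3625 0.0666] axis [-0.0493  0.0904  0.9947] len 0.12272847746044044 rgb [ 8. 60. 54.]
```

move_arm(increments="0 0 -2 0 0 0 200;0 0 -1.5 0 0 0 200;0 0 0 0 0 0 200;0 0 0 0 0 0 120;0 0 0 0 0 0 70;0 0 0 0 0 0 60;0 0 0 0 0 0 60;0 0 0 0 0 0 60")

```text
time: 15.98
position: [0.6158, 0.0883, 0.174]
tool_rot: [-2.049, -2.095, -0.291]
ft_force: [-0.7, 1.3, 0.2]
grip_width: 0.722
grip_force: 0.6
```

```bash
cat > l.py <<'E'
from g import *
P={c:ctrl.get_image(c) for c in ('scene','top')}
s=ctrl.get_state();print(s['time'],s['position'],s['grip_width'],s['ft_force'])
for c,p in P.items():
    X=cloud(p);f=p['frame'].astype(int)
    m=(f[...,0]>1.35*f[...,1])&(f[...,0]>1.25*f[...,2])
    L=(X-S)@np.c_[U,V,N]
    m&=(abs(L[...,1])<.045)&(L[...,2]>0)&(L[...,2]<.056)&(L[...,0]>-.02)&(L[...,0]<.4)
    A=L[m];print(c,m.sum(), np.percentile(A,[2,50,98],axis=0) if m.sum() else '')
    save(p,'l_%s.png'%c)
E
python3 l.py
```

```text
[[-0.022   0.9998 -0.0027]
 [ 0.9612  0.0219  0.2752]
 [ 0.2751  0.0034 -0.9614]]
16.0833 [0.6158 0.0883 0.1739] 0.7437506264124938 [-0.1954  0.8157  0.7538]
scene 674 [[ 0.1702 -0.0206  0.023 ]
 [ 0.2195 -0.0095  0.045 ]
 [ 0.2684  0.012   0.0501]]
top 243 [[ 0.1478 -0.0144  0.0306]
 [ 0.1735  0.0064  0.045 ]
 [ 0.2079  0.0202  0.0498]]
```

move_arm(increments="0 0 0 0 0 0 60;0 0 0 0 0 0 60;0 0 20 0 0 0 60;0 0 25 0 0 0 60;0 0 25 0 0 0 60;0 0 25 0 0 0 60;0 0 25 0 0 0 60;0 0 0 0 0 0 60")

```text
time: 16.75
position: [0.6182, 0.087, 0.2994]
tool_rot: [-2.052, -2.099, -0.301]
ft_force: [-0.5, -0.8, 1.6]
grip_width: 0.764
grip_force: 0.0
```

```bash
python3 l.py; python3 -c "
from h import *
go((.456,.155,.25),(0,0.77,-.64),(1,0,0),16)
go((.456,.155,.25),(0,0.0,-1),(1,0,0),16)"
```

```text
[[-0.0231  0.9997  0.0056]
 [ 0.961   0.0206  0.2757]
 [ 0.2755  0.0117 -0.9612]]
16.85 [0.6164 0.0873 0.2949] 0.7680168238872942 [-0.4722 -0.2389 -0.3193]
scene 662 [[ 0.0057 -0.0209  0.0255]
 [ 0.0552 -0.0092  0.0448]
 [ 0.1047  0.0137  0.05  ]]
top 357 [[ 0.0059 -0.0149  0.031 ]
 [ 0.0569  0.0055  0.0437]
 [ 0.1044  0.0208  0.049 ]]
t 16.85 total d [-160.4   82.3  -57. ] rv [34.32  0.67 -1.06] | per row /16 [-10.03   5.14  -3.56] [ 2.145  0.042 -0.066] needrows 4.8
j [-0.8   0.33  1.    1.48 -0.55  1.54  0.24] grip 0.7680168238872942 0.0 F [-0.5 -0.2 -0.3]
t 16.85 total d [-160.4   67.7  -63.9] rv [-15.94   0.15  -1.23] | per row /16 [-10.03   4.23  -3.99] [-0.997  0.009 -0.077] needrows 4.5
j [-0.8   0.33  1.    1.48 -0.55  1.54  0.24] grip 0.7680168238872942 0.0 F [-0.5 -0.2 -0.3]
```

```bash
cat > m.py <<'E'
from h import *
a=np.radians(50);u=np.array([-.0258,.9997,0])
z=u*np.sin(a)+[0,0,-np.cos(a)];Y=(.9997,.0258,0)
go((.4565,.155,.24),z,Y,8,.014)
go((.4565,.155,.111),z,Y,8,.014)
E
python3 m.py
```

```text
t 16.85 total d [-160.2   78.4  -63.9] rv [34.04  1.1   0.37] | per row /8 [-20.03   9.8   -7.98] [4.255 0.138 0.047] needrows 4.8
j [-0.8   0.33  1.    1.48 -0.55  1.54  0.24] grip 0.7680168238872942 0.0 F [-0.5 -0.2 -0.3]
t 16.85 total d [-160.2   78.4 -192.9] rv [34.04  1.1   0.37] | per row /8 [-20.03   9.8  -24.11] [4.255 0.138 0.047] needrows 6.4
j [-0.8   0.33  1.    1.48 -0.55  1.54  0.24] grip 0.7680168238872942 0.0 F [-0.5 -0.2 -0.3]
```

move_arm(increments="-22 11 0 3 0 0 75;-23 11 -4 4.8 0.2 0.1 75;-23 11 -10 5.2 0.2 0.1 75;-23 11 -10 5.2 0.2 0.1 75;-23 11 -10 5.2 0.2 0.1 75;-23 11 -10 5.2 0.2 0 75;-23 12 -10 5.4 0.2 0 75;0 0 -10 0 0 0 75")

```text
time: 17.52
position: [0.4495, 0.166, 0.2258]
tool_rot: [-1.674, -1.709, -0.774]
ft_force: [-1.0, -0.2, -0.3]
grip_width: 0.704
grip_force: 0.0
```

```bash
python3 m.py; python3 -c "
from h import *
p=ctrl.get_image('wrist');X=cloud(p);f=p['frame'].astype(int).reshape(-1,3);X=X.reshape(-1,3)
m=(np.hypot(X[:,0]-.4565,X[:,1]-.155)<.035)&(X[:,2]>.05)&(X[:,2]<.14);A=X[m];print(len(A))
t=A[abs(A[:,2]-.1245)<.004];print(len(t),t.mean(0),t.min(0),t.max(0))
B=A[(A[:,2]<.117)];B=B[abs(B[:,0]-.4565)<.023];
from scipy.optimize import least_squares
print(least_squares(lambda q:np.hypot(B[:,0]-q[0],B[:,1]-q[1])-.02,(.4565,.155),loss='soft_l1',f_scale=.002).x)"
```

```text
t 17.52 total d [ 6.7 -0.3  5.2] rv [-0.31 -0.72 -0.02] | per row /8 [ 0.84 -0.03  0.65] [-0.039 -0.09  -0.002] needrows 0.2
j [-0.77  0.07  1.    2.06 -0.9   1.45  0.57] grip 0.704338849809544 0.0 F [-1.  -0.2 -0.3]
t 17.52 total d [   6.7   -0.3 -123.8] rv [-0.31 -0.72 -0.02] | per row /8 [  0.84  -0.03 -15.47] [-0.039 -0.09  -0.002] needrows 3.0
j [-0.77  0.07  1.    2.06 -0.9   1.45  0.57] grip 0.704338849809544 0.0 F [-1.  -0.2 -0.3]
1501
1097 [0.4559 0.1483 0.1246] [0.4365 0.1382 0.1207] [0.4748 0.1565 0.1269]
[0.4557 0.1584]
```

move_arm(increments="1 0 -18 0 0 0 75;1 0 -19 0 -0.2 0 75;1 0 -19 0 -0.2 0 75;1 0.5 -19 0 -0.2 0 75;1 0 -19 0 0 0 75;1 0 -18 0 0 0 75;0 0 -12 0 0 0 75;0 0 0 0 0 0 75")

```text
time: 18.23
position: [0.4604, 0.1667, 0.1029]
tool_rot: [-1.676, -1.727, -0.781]
ft_force: [-1.3, -0.1, 0.4]
grip_width: 0.707
grip_force: 0.0
```

move_arm(increments="0 0 0 0 0 0 140;0 0 0 0 0 0 200;0 0 0 0 0 0 200;0 0 0 0 0 0 200;0 0 0 0 0 0 200;0 0 0 0 0 0 200;0 0 10 0 0 0 200;0 0 20 0 0 0 200")

```text
time: 18.9
position: [0.4605, 0.1664, 0.1345]
tool_rot: [-1.676, -1.727, -0.782]
ft_force: [0.3, 0.4, -1.6]
grip_width: 0.452
grip_force: 44.7
```

move_arm(increments="0 0 28 0 0 0 200;0 0 30 0 0 0 200;0 0 30 0 0 0 200;0 0 30 0 0 0 200;0 0 30 0 0 0 200;0 0 30 0 0 0 200;0 0 30 0 0 0 200;0 0 0 0 0 0 200")

```text
time: 19.57
position: [0.4638, 0.166, 0.3512]
tool_rot: [-1.67, -1.73, -0.802]
ft_force: [0.6, 0.0, -1.5]
grip_width: 0.45
grip_force: 44.7
```

```bash
cat > n.py <<'E'
from g import *
a=np.radians(20);u=np.array([-.0258,.9997,0])
z=-u*np.sin(a)+[0,0,-np.cos(a)];Y=(.9997,.0258,0)
for x,h in ((.385,.12),(.385,.032),(.360,.028)): go(S+x*U+h*N,z,Y,16,.014)
tube('yellow_tube','scene','s4.png')
E
python3 n.py
```

```text
[[-0.0308  0.9995 -0.0093]
 [ 0.6389  0.0269  0.7688]
 [ 0.7687  0.0177 -0.6394]]
t 19.57 total d [151.6 -85.6 -84.7] rv [-70.24  -0.96  -0.68] | per row /16 [ 9.47 -5.35 -5.3 ] [-4.39  -0.06  -0.042] needrows 9.9
j [-0.84 -0.12  0.98  1.89 -0.77  1.51  0.29] grip 0.44972642702245613 44.73067711223848 F [ 0.6  0.  -1.5]
t 19.57 total d [ 150.8  -55.5 -167.4] rv [-70.24  -0.96  -0.68] | per row /16 [  9.43  -3.47 -10.46] [-4.39  -0.06  -0.042] needrows 9.9
j [-0.84 -0.12  0.98  1.89 -0.77  1.51  0.29] grip 0.44972642702245613 44.73067711223848 F [ 0.6  0.  -1.5]
t 19.57 total d [ 151.4  -77.6 -179.7] rv [-70.24  -0.96  -0.68] | per row /16 [  9.46  -4.85 -11.23] [-4.39  -0.06  -0.042] needrows 9.9
j [-0.84 -0.12  0.98  1.89 -0.77  1.51  0.29] grip 0.44972642702245613 44.73067711223848 F [ 0.6  0.  -1.5]
yellow_tube scene 0.74 279 surf mid [0.4769 0.1478 0.2766] axis [0.1601 0.2418 0.957 ] len 0.0669463025533773 rgb [74. 61. 28.]
```

move_arm(increments="9 -4 0 -4.4 0 0 200;9 -5 0 -4.4 0 0 200;9 -5 0 -4.4 0 0 200;9 -5 0 -4.4 -0.1 0 200;9 -5 0 -4.4 -0.1 -0.1 200;10 -6 0 -4.4 -0.1 -0.1 200;10 -6 0 -4.4 -0.1 -0.1 200;10 -6 0 -4.4 -0.1 -0.1 200")

```text
time: 20.33
position: [0.5366, 0.1238, 0.3424]
tool_rot: [-2.062, -2.106, -0.259]
ft_force: [0.3, -0.3, -2.0]
grip_width: 0.451
grip_force: 44.9
```

move_arm(increments="10 -5 -5 -4.4 -0.1 -0.1 200;10 -5 -8 -4.4 -0.1 -0.1 200;10 -5 -12 -4.4 -0.1 -0.1 200;10 -5 -12 -4.4 -0.1 0 200;10 -5 -12 -4.4 0 0 200;9 -5 -12 -4.4 0 0 200;9 -5 -12 -4.4 0 0 200;8 -5 -10 -4 0 0 200")

```text
time: 21.0
position: [0.6121, 0.0847, 0.2583]
tool_rot: [2.012, 2.049, -0.368]
ft_force: [-0.3, 0.7, -1.4]
grip_width: 0.449
grip_force: 44.9
```

```bash
python3 n.py; python3 -c "
import cv2
cv2.imwrite('pics/s4c.png',cv2.resize(cv2.imread('pics/s4.png')[80:300,220:460],None,fx=2.5,fy=2.5))"
```

```text
[[-0.0186  0.9998 -0.0014]
 [ 0.9378  0.017  -0.3468]
 [-0.3467 -0.0078 -0.9379]]
t 21.0 total d [ 3.3 -4.3  8.2] rv [ 0.3  -0.44  0.5 ] | per row /16 [ 0.21 -0.27  0.51] [ 0.018 -0.028  0.032] needrows 0.2
j [-0.99  0.39  0.82  1.46  0.07  1.48 -0.19] grip 0.44921731031353224 44.88894936279394 F [-0.3  0.7 -1.4]
t 21.0 total d [  2.5  25.8 -74.5] rv [ 0.3  -0.44  0.5 ] | per row /16 [ 0.16  1.61 -4.66] [ 0.018 -0.028  0.032] needrows 1.9
j [-0.99  0.39  0.82  1.46  0.07  1.48 -0.19] grip 0.44921731031353224 44.88894936279394 F [-0.3  0.7 -1.4]
t 21.0 total d [  3.1   3.7 -86.8] rv [ 0.3  -0.44  0.5 ] | per row /16 [ 0.19  0.23 -5.43] [ 0.018 -0.028  0.032] needrows 2.1
j [-0.99  0.39  0.82  1.46  0.07  1.48 -0.19] grip 0.44921731031353224 44.88894936279394 F [-0.3  0.7 -1.4]
yellow_tube scene 0.64 1475 surf mid [0.6996 0.222  0.0745] axis [-0.2091  0.3297  0.9206] len 0.13052401595994173 rgb [94. 88. 73.]
```

View pics/s4c.png

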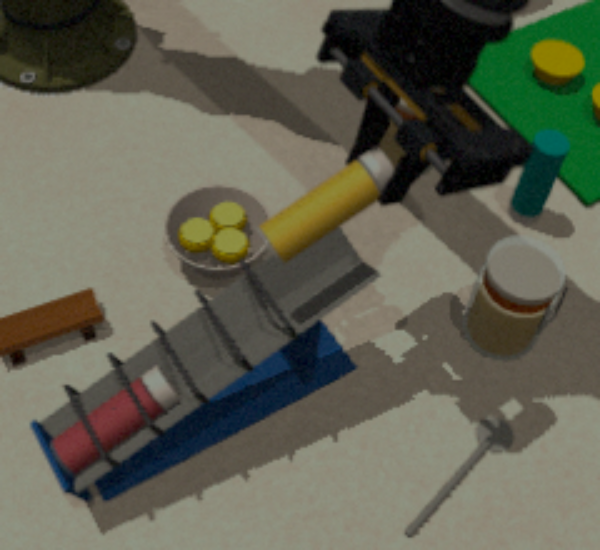

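```bash
cat > o.py <<'E'
from g import *
a=np.radians(20);u=np.array([-.0258,.9997,0])
z=-u*np.sin(a)+[0,0,-np.cos(a)];Y=(.9997,.0258,0)
for x,h in ((.385,.032),(.360,.028)): go(S+x*U+h*N,z,Y,8,.014)
p=ctrl.get_image('scene');X=cloud(p);f=p['frame'].astype(int)
m=(f[...,2]<.62*f[...,0])&(abs(f[...,0]-f[...,1])<.35*f[...,0])&(f[...,0]>50)&(abs(X[...,0]-.62)<.05)&(X[...,1]>-.25)&(X[...,1]<.13)&(X[...,2]>.06)
A=X[m];c=A.mean(0);w,v=np.linalg.eigh(np.cov((A-c).T));ax=v[:,2]*np.sign(v[1,2]);t=(A-c)@ax
print(len(A),'pitch',np.degrees(np.arcsin(ax[2])),'ax',ax,'ext',np.percentile(t,[1,99]));L=(A-S)@np.c_[U,V,N];print(np.percentile(L,[2,50,98],axis=0))
E
python3 o.py
```

```text
[[-0.0238  0.9997 -0.0047]
 [ 0.9378  0.0207 -0.3466]
 [-0.3464 -0.0127 -0.938 ]]
t 21.1 total d [  3.7  22.9 -71.7] rv [ 0.29 -0.72  0.29] | per row /8 [ 0.47  2.87 -8.96] [ 0.036 -0.09   0.036] needrows 1.8
j [-0.99  0.39  0.82  1.46  0.06  1.48 -0.19] grip 0.44874125460963965 44.88038986804895 F [-0.6  0.6 -3.1]
t 21.1 total d [  4.3   0.8 -84. ] rv [ 0.29 -0.72  0.29] | per row /8 [  0.54   0.1  -10.5 ] [ 0.036 -0.09   0.036] needrows 2.1
j [-0.99  0.39  0.82  1.46  0.06  1.48 -0.19] grip 0.44874125460963965 44.88038986804895 F [-0.6  0.6 -3.1]
983 pitch 51.70058694562697 ax [-0.0389  0.6185  0.7848] ext [-0.0643  0.2138]
[[ 0.2763 -0.0208  0.1005]
 [ 0.3314 -0.003   0.1236]
 [ 0.4486  0.031   0.2259]]
```

move_arm(increments="0.5 4 -10 0 -0.1 0 200;0.5 4 -10 0 -0.1 0 200;0.5 4 -10 0 -0.1 0 200;0.5 4 -10 0 -0.1 0 200;0.5 4 -10 0 -0.1 0 200;0.5 3 -10 0 0 0 200;0.5 0 -8 0 0 0 200;0 0 0 0 0 0 200")

```text
time: 21.82
position: [0.6153, 0.108, 0.1908]
tool_rot: [2.011, 2.046, -0.355]
ft_force: [-0.8, -0.2, -1.9]
grip_width: 0.451
grip_force: 44.9
```

```bash
sed -i "s/(X\[...,2\]>.06)/(X[...,2]>.06)\&(((X-S)@N)<.07)/" o.py; python3 o.py
```

```text
[[-0.0158  0.9998  0.0075]
 [ 0.939   0.0174 -0.3434]
 [-0.3435  0.0017 -0.9392]]
t 21.82 total d [-0.6  2.6 -7.1] rv [0.09 0.1  0.48] | per row /8 [-0.08  0.32 -0.88] [0.011 0.012 0.06 ] needrows 0.2
j [-1.    0.45  0.79  1.53  0.03  1.37 -0.24] grip 0.4512800745089844 44.881139837088995 F [-0.8 -0.2 -1.9]
t 21.82 total d [ -0.1 -19.5 -19.4] rv [0.09 0.1  0.48] | per row /8 [-0.01 -2.44 -2.42] [0.011 0.012 0.06 ] needrows 0.7
j [-1.    0.45  0.79  1.53  0.03  1.37 -0.24] grip 0.4512800745089844 44.881139837088995 F [-0.8 -0.2 -1.9]
751 pitch 20.442407620304824 ax [0.0169 0.9369 0.3493] ext [-0.0492  0.0496]
[[ 0.2726 -0.0191  0.0342]
 [ 0.3206 -0.0076  0.055 ]
 [ 0.3696  0.0148  0.0599]]
```

move_arm(increments="0 -2.5 -2 0 0 0 200;0 -3.5 -3 0 0 0 200;0 -3.5 -3 0 0 0.2 200;0 -3 -3 0 0 0.2 200;0 -3 -3 0 0 0 200;0 -3 -3 0 0 0 200;0 -1 -2 0 0 0 200;0 0 0 0 0 0 200")

```text
time: 22.53
position: [0.6166, 0.0874, 0.174]
tool_rot: [2.004, 2.05, -0.349]
ft_force: [0.7, -0.4, -1.4]
grip_width: 0.448
grip_force: 44.9
```

move_arm(increments="0 0 0 0 0 0 170;0 0 0 0 0 0 130;0 0 0 0 0 0 70;0 0 0 0 0 0 60;0 0 0 0 0 0 60;0 0 0 0 0 0 60;0 0 0 0 0 0 60;0 0 0 0 0 0 60")

```text
time: 23.2
position: [0.6164, 0.0883, 0.1742]
tool_rot: [2.004, 2.051, -0.349]
ft_force: [0.2, -0.2, 0.9]
grip_width: 0.749
grip_force: 0.0
```

```bash
python3 o.py; python3 l.py
```

```text
[[-0.0208  0.9997  0.0127]
 [ 0.9393  0.0239 -0.3423]
 [-0.3425  0.0048 -0.9395]]
t 23.2 total d [-1.7 22.3  9.6] rv [0.02 0.27 0.11] | per row /8 [-0.22  2.78  1.2 ] [0.002 0.034 0.014] needrows 0.6
j [-0.98  0.44  0.79  1.57  0.03  1.32 -0.21] grip 0.7493511627515094 0.0 F [ 0.2 -0.2  0.9]
t 23.2 total d [-1.2  0.2 -2.7] rv [0.02 0.27 0.11] | per row /8 [-0.15  0.02 -0.34] [0.002 0.034 0.014] needrows 0.1
j [-0.98  0.44  0.79  1.57  0.03  1.32 -0.21] grip 0.7493511627515094 0.0 F [ 0.2 -0.2  0.9]
688 pitch 20.140000178170272 ax [-0.048   0.9376  0.3443] ext [-0.0513  0.0478]
[[ 0.1313 -0.0208  0.0235]
 [ 0.1804 -0.0095  0.0451]
 [ 0.2283  0.0132  0.0643]]
[[-0.0208  0.9997  0.0127]
 [ 0.9393  0.0239 -0.3422]
 [-0.3424  0.0048 -0.9395]]
23.35 [0.6164 0.0882 0.1742] 0.7629505384992035 [ 0.3091 -0.303  -0.5562]
scene 708 [[ 0.0058 -0.0218  0.0245]
 [ 0.0579 -0.0087  0.0444]
 [ 0.3607  0.0329  0.05  ]]
top 359 [[ 0.0056 -0.0153  0.0301]
 [ 0.0561  0.0056  0.0441]
 [ 0.1043  0.0207  0.0492]]
```

Yellow has slid down onto the red one. I retreat, check once more, then hand in.

move_arm(increments="0 0 0 0 0 0 60;0 8 20 0 0 0 60;0 8 20 0 0 0 60;0 8 20 0 0 0 60;0 8 20 0 0 0 60;0 4 20 0 0 0 60;0 0 0 0 0 0 60;0 0 0 0 0 0 60")

```text
time: 24.02
position: [0.617, 0.1245, 0.275]
tool_rot: [2.004, 2.051, -0.346]
ft_force: [0.1, -0.1, -0.7]
grip_width: 0.761
grip_force: 0.0
```

```bash
python3 o.py|tail -4; python3 l.py|tail -6; python3 -c "
import cv2
cv2.imwrite('pics/s5c.png',cv2.resize(cv2.imread('pics/l_scene.png')[80:300,220:460],None,fx=2.5,fy=2.5))"
```

```text
687 pitch 19.55235435299538 ax [-0.0343  0.9417  0.3347] ext [-0.0502  0.0486]
[[ 0.131  -0.0205  0.0238]
 [ 0.179  -0.0097  0.0452]
 [ 0.228   0.0128  0.0638]]
scene 668 [[ 0.0059 -0.0213  0.0253]
 [ 0.0554 -0.0093  0.0446]
 [ 0.1055  0.0139  0.0498]]
top 355 [[ 0.005  -0.0154  0.0301]
 [ 0.0559  0.006   0.0442]
 [ 0.1044  0.0206  0.0489]]
```

View pics/s5c.png

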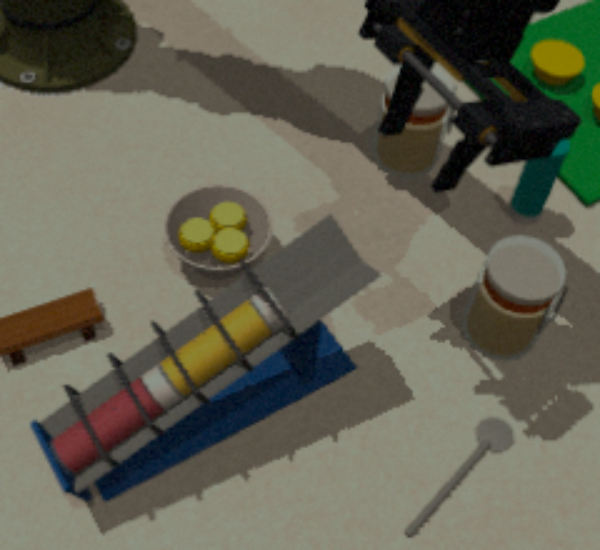

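The red tube (105,425) lies against the stop with its white lid at (160,385). The yellow one (215,345) is right behind it with its lid uphill at (265,308).

```bash
python3 -c "
from bench import ctrl
print(ctrl.close_job())"
```

```text
the job is handed in; nothing more can be done
None
```

The job is handed in: the last pictures show both tubes at rest in the trough with their lids uphill, the red against the blue stop and the yellow against the red. The hand-in gave no verdict.

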